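Clamp a wax ring blank in a ratchet clamp

TASK

Stand the thick wax ring blank (the one with the narrow hole) on the bed of the ratchet clamp in front of the fixed jaw, let go of it, then pump the clamp's lever handle to and fro in full strokes, one tooth a stroke, until the moving jaw holds the blank firmly against the fixed jaw. Stop at the first tooth that grips: one tooth more cracks the wax. Leave the handle drawn fully back, away from the blank, and leave the other things on the bench where they are.

Things in the scene. Friction and masses are not known exactly. Their poses are not given: they have to be found in the camera images.
- clamp: grey base plate, 290 x 100 x 12 mm, fixed to the bench. Origin on the bench surface near its centre (the plate runs from -140 to +150 mm in its x). x is the way the moving jaw advances, towards the fixed jaw; z up. Brackets beside the lever reach up 90 mm.
- anvil: fixed jaw: upright steel block 22 x 44 x 34 mm on the plate. Origin at the lower edge of the middle of its clamping face (clamp x 122, y 0, z 12 mm); its face looks along its -x, axes as the clamp's.
- nest (a point): point on the plate's top (z 12 mm), 26 mm in front of the fixed jaw's face (clamp x 96, y 0 mm): a good place for the centre of the blank's underside, 4 mm clear of the fixed jaw. Up to 8 mm off sideways is harmless; the advancing jaw pushes the blank home along the plate.
- handle (a point): centre of the black crossbar of the lever: a round bar 16 mm thick, 80 mm long along the clamp's y, about 152 mm above the bench, 130 mm from the pivot, on a 10 mm thick post. Grasp it across x from above; it may turn in the fingers, so the hand need not tilt. Whole stroke 28 mm along clamp x, nearly level.
- lever (a joint): lever angle, rad: 0 = drawn fully back (towards clamp -x, stop), 0.215 = fully forward (stop); upright at 0.094. Draw back below 0.015 and push forward past 0.185: on a loaded tooth the drive pawl takes up at about 0.03 (on a free jaw up to 0.08) and the holding pawl drops behind the next tooth at about 0.16 to 0.17. From the start 2 to 5 strokes are needed.
- blank: dark green wax ring, outer diameter 44, hole 20, height 34 mm, about 50 g, standing with its hole upright. Origin at the centre of its underside, z along the hole. To be clamped across its diameter.
- wax_bar: bystander: square wax bar 34 x 34 x 50 mm, upright, origin under its centre
- wax_washer: bystander: flat wide wax ring, outer diameter 60, hole 36, height 14 mm, origin under its centre
- bench_block: bystander: steel slab 90 x 90 x 20 mm, origin under its centre
- pin_pot: bystander: white ceramic cup, 64 mm wide, 50 mm tall, origin under its centre
- mandrel: bystander: steel ring mandrel standing on a 60 mm foot, 160 mm tall, origin under its centre
- glue: bystander: white bottle, 40 mm wide, 110 mm tall, origin under its centre
- hammer: bystander: hammer lying on the bench
- guide (a point): middle of the guide (clamp x -12, z 48 mm) of the toothed rack, 18 mm wide, that carries the moving jaw along x: a sprung aluminium pad 36 mm wide, 17 to 43 mm above the bench. The pad's face starts anywhere from clamp x 48 to 68 mm (not measured) and meets a blank that rests on the fixed jaw at x 78. The gripping tooth presses with about 13 N; going on past it exceeds the 20 N the wax bears.
- pivot (a point): lever's pivot (clamp x -75, z 22 mm), axis along y. The lever is not sprung and stays where left. Each full stroke, back stop to front stop, advances the rack one tooth (8 mm). The handle takes 1 to 4.5 N while the jaw is free; 7 to 10 N at the end of the stroke that grips; and after it the next stroke is stiff from the take-up on, past 6 N by 0.1 rad: then stop and draw back.
Things that resemble listed ones, but are neither listed nor needed, are in the scene too. Leave any blue or yellow look-alike of the blank alone.

How it is judged:
On the way, in this order (a step that is already met when the one before it is completed fails the run):
1. the blank stands on the clamp's plate between the jaws, let go (horizontal distance between blank and nest below 0.016 m and z of blank in the frame of nest below 0.004 m and angle between blank's own z axis and vertical below 0.1 rad and contact force between the fingers and blank below 0.1 N), for 0.2 s.
2. the blank is gripped between the jaws (contact force between blank and anvil above 8 N), for 0.3 s.
At the end, for the whole second after the job is handed in: The blank stands upright (within 0.1 rad) on the clamp's plate between the jaws, its centre within 16 mm of the nest point and its underside within 4 mm of the plate, pressed on the fixed jaw with 8 to 19 N and at rest; the lever is back within 0.04 rad of its back stop (contact force between blank and anvil between 8 and 19 N and horizontal distance between blank and nest below 0.016 m and z of blank in the frame of nest below 0.004 m and angle between blank's own z axis and vertical below 0.1 rad and value of joint lever below 0.04 rad and linear speed of blank below 0.01 m/s); the robot touches nothing.
It fails at once if the blank is pressed on the fixed jaw with more than 20 N: the wax cracks (contact force between blank and anvil above 20 N).
It fails at once if a bystander is moved by more than 25 mm (distance of any of wax_bar, wax_washer, bench_block, pin_pot, mandrel, glue, hammer from where it was at the start of the episode above 0.025 m).
It also fails if it takes over 72 s, if anything falls off the work surface, if the arm or the gripper's body presses on something with over 40 N, if the wrist force passes 120 N, or if a joint passes its speed limit or range.

ROBOT

A 6-joint arm with a two-finger parallel gripper is mounted at the origin on the work surface. World frame = base frame: x ahead of the robot, y to its left, z up, the work surface at z = 0. Lengths are in m, angles in rad, forces in N, time in s.
With the tool pointing down it reaches from about 0.35 to 0.975 m from the base axis. Payload 4.9 kg.
Tool frame: the origin (TCP) lies midway between the tips of the shut fingers; the grasp point (between the pads) lies ctrl.grip_depth behind it (ctrl.grip_depth is the distance from the TCP to the grasp point, in m); y points along the fingers, z is the direction in which the jaws open and shut, and the axes are right-handed (so a half turn about y gives the same grasp; the last joint's range is limited). The gripper opens to 85 mm and grips with 20 to 120 N. Pads are 22 mm wide; open, the fingers measure 114 mm over their backs; the gripper's body (76 mm by 85 mm) begins 54 mm behind the grasp point. The pads swing forward as they close: fully open they stand 13 mm farther back than shut.
Start: joints at [-1.456, 0.053, 1.613, -0, 1.476, -0.119], TCP at [0.145, -0.608, 0.231] pointing down, gripper open.
Joint ranges: [-3.01, 3.01], [-1.01, 2.22], [0.06, 2.58], [-1.02, 4.17], [0.09, 2.62], [-3.14, 3.14]. Speed limits (rad/s): [2.57, 2.57, 3.14, 3.14, 3.14, 3.14].

INTERFACE

Orientations are given as a rotation vector (axis times angle).
In Python, from station import ctrl gives the robot as it stands.
- The arm moves only by the tool jog_arm, never from a script. Its argument "moves" is a list of rows, each a list of 6 numbers: the shift along the tool's x, y, z in mm, then the turn, a rotation vector about the tool's x, y, z in rad. In form: [[x, y, z, wx, wy, wz], ...]. A call has 1 to 12 rows; each row shifts and turns the commanded pose from where the row before left it, along the tool's axes as they then stand; what a row does not reach is not made up. A row lasts 1/10 s, in which the tool goes at most 50 mm and 8.59 degrees, less where a joint would pass 70% of its speed; a pose out of reach is approached as far as the arm can. A call is refused whole if a number of a shift passes 50 or a number of a turn 0.15, either way. A call with a gripper value outside its range is refused whole. "grip" is the finger opening in mm, from 0 to 85.4, set as the call begins (left out, the last holds). The fingers move at their own pace and stop on an object; "grip_force" is the grip in N (left out, the last holds). Time passes only in rows, so rows that do not move let the fingers close. It gives the time, the measured TCP pose, the force and the opening at its end, in the units of the state.
- ctrl.get_obs(): the state, without advancing time (a new reading comes with each control period).
- ctrl.get_image(name): name is "side" or "top"; returns the picture (480x640x3 uint8, red, green, blue); there is no depth.
- ctrl.camera_params(name): a dict with "fx", "fy", "cx", "cy" (pixels), "D" ([k1, k2, p1, p2, k3] as OpenCV has them; the pictures are not rectified), "pose" (4x4, takes a point from camera to world coordinates). Camera axes: x right, y up, looking along -z (the intrinsics and any distortion apply to the point x, -y, -z); pixel columns grow to the right and rows downward; lengths in m; the calibration is good to about 2 mm. A picture is of the moment at which its call begins. camera_params takes no time and is no camera call.
- ctrl.finish_job(): hands the job in, once; it reports no verdict.
The state is a dict: "t": time; "q": joint angles; "dq": joint speeds; "effort": joint torques, N m; "tool_pos": TCP position; "tool_rot": TCP orientation; "contact_force": force on the tool from outside, world axes, zero at the start; "wrist_torque": the same for the moment, N m; "opening": finger opening in m.
Only numpy, scipy, OpenCV 4.12 (cv2) and the standard library are available. Lean on these libraries where they do the work, as an engineer would, in place of code of your own. Each camera call takes 0.05 s, during which the arm holds its last target. There are 200 camera calls.

## Working session

There is one attempt and no reset: what is moved stays moved. The work goes in short steps, Python scripts to look and compute and a tool call to move; the robot and the scene stay as the last step left them, time stands still between calls to the robot, and variables do not carry over. Pictures are saved under pics/ and viewed, about 8 in all and at most 12, crops included, and the job is handed in when it is done.

Besides the shell and the picture viewer there is one more tool, called after ">>>" by a JSON object that holds its "op" and its "data". jog_arm: Moves the arm, as the interface text tells. Its arguments: {"type":"object","properties":{"moves":{"type":"array","items":{"type":"array","items":{"type":"number"}}},"grip":{"type":"number"},"grip_force":{"type":"number"}},"required":["moves"]}

```bash
mkdir -p pics
cat > h.py <<'E'
from station import ctrl
import numpy as np, cv2
from scipy.spatial.transform import Rotation as R
def ray(name,u,v):
    p=ctrl.camera_params(name);K=np.array([[p['fx'],0,p['cx']],[0,p['fy'],p['cy']],[0,0,1]])
    q=cv2.undistortPoints(np.array([[[u,v]]],float),K,np.array(p['D'],float))[0,0]
    T=np.array(p['pose']);return T[:3,3],T[:3,:3]@np.array([q[0],-q[1],-1.])
def onz(name,u,v,z):
    o,d=ray(name,u,v);return o+d*(z-o[2])/d[2]
def proj(name,P):
    p=ctrl.camera_params(name);K=np.array([[p['fx'],0,p['cx']],[0,p['fy'],p['cy']],[0,0,1]])
    T=np.array(p['pose']);c=(np.array(P,float).reshape(-1,3)-T[:3,3])@T[:3,:3];c=c*[1,-1,-1]
    return cv2.projectPoints(c.reshape(-1,1,3),np.zeros(3),np.zeros(3),K,np.array(p['D'],float))[0][:,0]
def snap(name,fn):
    im=cv2.cvtColor(np.array(ctrl.get_image(name)),cv2.COLOR_RGB2BGR);cv2.imwrite('pics/'+fn,im);return im
E
python3 - <<'E'
from h import *
np.set_printoptions(precision=4,suppress=True)
for n in('top','side'):
    snap(n,n+'0.png');p=ctrl.camera_params(n);print(n,p['fx'],np.array(p['pose']))
o=ctrl.get_obs();print(o['t'],o['tool_pos'],R.from_rotvec(o['tool_rot']).as_matrix(),ctrl.grip_depth,o['opening'])
E
```

```text
top 506.013282259091 [[-0.0198  0.9946 -0.1019  0.4943]
 [-0.9997 -0.0185  0.0139  0.0207]
 [ 0.012   0.1022  0.9947  1.0946]
 [ 0.      0.      0.      1.    ]]
side 481.5920792907517 [[-0.9207  0.2779 -0.2742  0.2806]
 [-0.3902 -0.6334  0.6682  0.8173]
 [ 0.012   0.7222  0.6916  0.9566]
 [ 0.      0.      0.      1.    ]]
0.1 [ 0.1447 -0.6074  0.2301] [[-0.9728 -0.0002  0.2317]
 [-0.2317  0.0019 -0.9728]
 [-0.0003 -1.     -0.0019]] 0.0187 0.08553841298321176
```

View pics/top0.png

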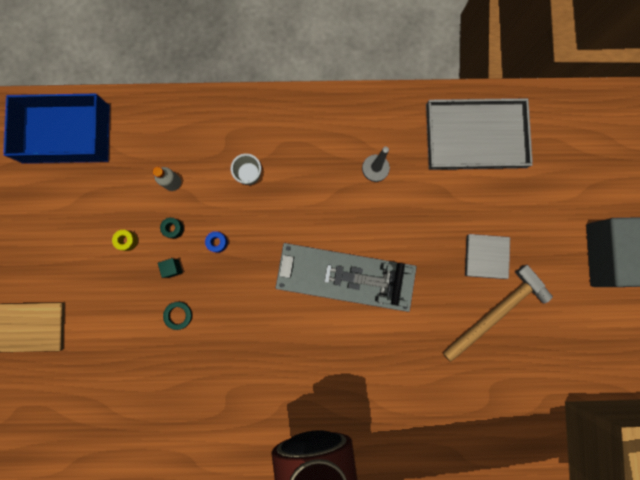

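View pics/side0.png

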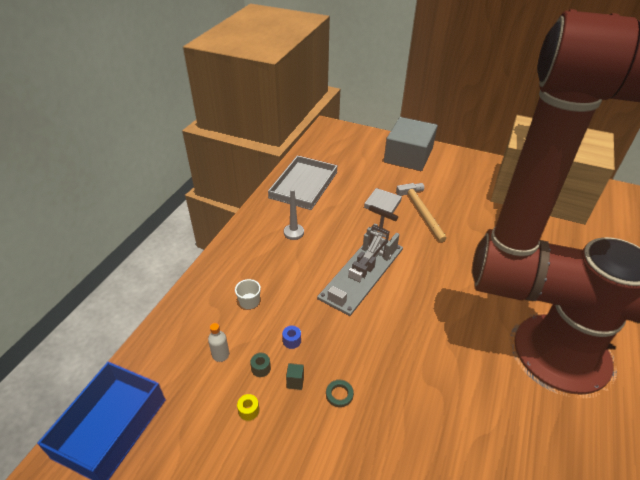

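Top view: the blank is the dark green ring at (171,228), with the wax bar at (169,268) and the washer at (178,315). The clamp spans (277..415, 245..310), with the anvil at (287,267) and the handle bar at (397,284). The side view agrees: blank at (260,364), handle at (382,212).

Run:
```python
from h import *
np.set_printoptions(precision=4,suppress=True)
im=cv2.imread('pics/top0.png')
# blank: dark green
b,g,r=[im[...,i].astype(int) for i in range(3)]
m=((g>r+5)&(g<110)&(b<g+15)&(r<60)).astype(np.uint8)
n,l,s,c=cv2.connectedComponentsWithStats(m)
for i in range(1,n):
    if s[i,4]>60: print('green',s[i],c[i])
roi=(slice(215,242),slice(158,186))
mm=np.zeros_like(m);mm[roi]=m[roi]
cs,_=cv2.findContours(mm,cv2.RETR_EXTERNAL,cv2.CHAIN_APPROX_NONE);e=max(cs,key=cv2.contourArea)
(u,v),ax,an=cv2.fitEllipse(e);print('ell',u,v,ax,'top',onz('top',u,v,.034),onz('top',u,v,.017))
im2=cv2.imread('pics/side0.png');hs=cv2.cvtColor(im2,cv2.COLOR_BGR2HSV)
# clamp plate: grey mask
hsv=cv2.cvtColor(im,cv2.COLOR_BGR2HSV)
g=((hsv[...,1]<60)).astype(np.uint8);k=np.zeros_like(g);k[235:320,265:425]=g[235:320,265:425]
n,l,s,c=cv2.connectedComponentsWithStats(k);i=1+s[1:,4].argmax();k=(l==i).astype(np.uint8)
k=cv2.morphologyEx(k,cv2.MORPH_CLOSE,np.ones((9,9)))
cs,_=cv2.findContours(k,cv2.RETR_EXTERNAL,cv2.CHAIN_APPROX_NONE);e=max(cs,key=cv2.contourArea)
bx=cv2.boxPoints(cv2.minAreaRect(e));P=np.array([onz('top',*q,.012) for q in bx]);print(bx,P,[np.linalg.norm(P[j]-P[j-1]) for j in range(4)])
C=np.hstack([cv2.resize(im[235:320,265:425],None,fx=5,fy=5,interpolation=cv2.INTER_CUBIC)])
cv2.imwrite('pics/c1.png',C)
```

```text
green [161 218  22  20 288] [170.9201 227.4826]
green [158 259  23  18 303] [169.0561 267.6139]
green [164 302  27  27 346] [176.8815 315.3208]
ell 170.9835968017578 227.49710083007812 (18.79520034790039, 20.978891372680664) top [0.6223 0.3155 0.034 ] [0.6244 0.3202 0.017 ]
[[275.4716 288.0385]
 [283.3542 242.7138]
 [416.4587 265.8624]
 [408.5762 311.1872]] [[ 0.4913  0.0988  0.012 ]
 [ 0.5877  0.0808  0.012 ]
 [ 0.5325 -0.2035  0.012 ]
 [ 0.4368 -0.183   0.012 ]] [np.float64(0.2869747092929572), np.float64(0.09803201793663642), np.float64(0.2896116950339349), np.float64(0.09794513373356234)]
```

View pics/c1.png

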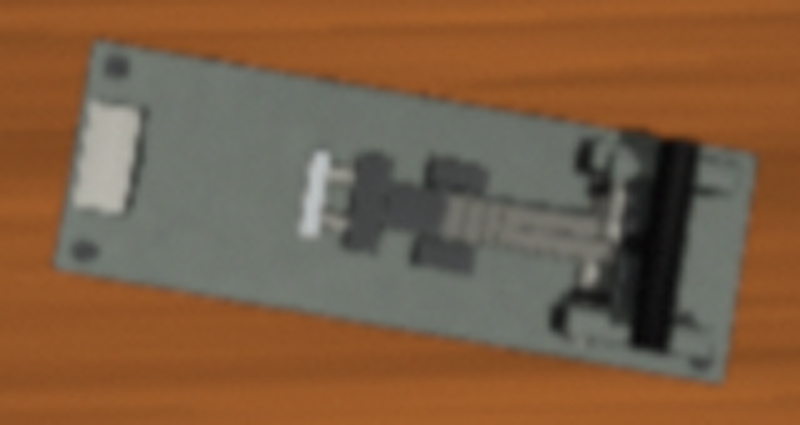

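```bash
cat >> h.py <<'E'
def rel(P,psi=None):
    """offset to TCP target in current tool axes (mm), and yaw turn wy; prints"""
    o=ctrl.get_obs();M=R.from_rotvec(o['tool_rot']).as_matrix();y=np.arctan2(M[1,2],M[0,2])
    d=M.T@(np.array(P)-o['tool_pos'])*1e3
    print('rel mm',np.round(d,1),'wy',None if psi is None else round(-(psi-y),3),'yaw',round(y,3),'tilt',np.round(M[2],3),'t',round(o['t'],2),'f',np.round(o['contact_force'],1),'op',round(o['opening'],4),'pos',np.round(o['tool_pos'],4))
E
python3 - <<'E'
from h import *
np.set_printoptions(precision=4,suppress=True)
im=cv2.imread('pics/side0.png');b,g,r=[im[...,i].astype(int) for i in range(3)]
m=((g>r+5)&(g<110)&(b<g+15)&(r<60)).astype(np.uint8)
n,l,s,c=cv2.connectedComponentsWithStats(m)
for i in range(1,n):
    if s[i,4]>60 and s[i,1]>300:
        x,y,w,h=s[i,:4];print('green',s[i],onz('side',x+w/2-.5,y+h/2-.5,.017))
for n,uv,z in[('anvil top',(286.7,266.5),.046),('handle',(398,284),.156),('pad top',(328.3,274),.043),('glue',(157,172),.11),('cup',(246,169),.03),('mandrel foot',(376,168),.01),('yellow',(123,240),.02),('blue',(216,241),.02),('bar',(169,267.6),.03)]:print(n,onz('top',*uv,z))
x=np.array([.1905,.9817]);y=np.array([-.9817,.1905]);O=np.array([.5111,-.0567])
for n,X,Y in[('anvilc',133,0),('handle0',-87.2,0),('nest',96,0)]:print(n,O+x*X/1e3+y*Y/1e3)
rel([.624,.320,.231],-.74)
E
```

```text
anvil top [0.5353 0.0726 0.046 ]
handle [ 0.4946 -0.1381  0.156 ]
pad top [ 0.5182 -0.0132  0.043 ]
glue [0.7241 0.3231 0.11  ]
cup [0.7459 0.1577 0.03  ]
mandrel foot [ 0.7481 -0.1237  0.01  ]
yellow [0.5991 0.4211 0.02  ]
blue [0.5933 0.2235 0.02  ]
bar [0.5383 0.32   0.03  ]
anvilc [0.5364 0.0739]
handle0 [ 0.4945 -0.1423]
nest [0.5294 0.0375]
rel mm [-681.1    0.8 -791.2] wy -0.597 yaw -1.337 tilt [-0.    -1.    -0.002] t 0.1 f [ 0.1 -0.3 -0.5] op 0.0855 pos [ 0.1447 -0.6074  0.2301]
```

>>> {"op": "jog_arm", "data": {"moves": [[-32,0,-37.5,0,0,0],[-32,0,-37.5,0,0,0],[-32,0,-37.5,0,0,0],[-32,0,-37.5,0,0,0],[-32,0,-37.5,0,0,0],[-32,0,-37.5,0,0,0],[-32,0,-37.5,0,0,0],[-32,0,-37.5,0,0,0],[-32,0,-37.5,0,0,0],[-32,0,-37.5,0,0,0],[-32,0,-37.5,0,0,0],[-32,0,-37.5,0,0,0]], "grip": 70}}

```text
t: 1.3
tool_pos: [0.4144, -0.0792, 0.2311]
tool_rot: [-0.246, 2.097, -2.098]
contact_force: [0.4, -0.4, 0.3]
opening: 0.07
```

>>> {"op": "jog_arm", "data": {"moves": [[-33,0,-38,0,0,0],[-33,0,-38,0,0,0],[-33,0,-38,0,0,0],[-33,0,-38,0,0,0],[-33,0,-38,0,0,0],[-33,0,-38,0,0,0],[-33,0,-38,0,0,0],[-33,0,-38,0,0,0],[0,25,0,0,-0.15,0],[0,25,0,0,-0.15,0],[0,25,0,0,-0.15,0],[0,25,0,0,-0.15,0]]}}

```text
t: 2.5
tool_pos: [0.5988, 0.2734, 0.1295]
tool_rot: [-0.771, 1.724, -1.724]
contact_force: [0.0, -2.0, 0.1]
opening: 0.0701
```

Run:
```python
from h import *
rel([.624,.320,.015],-.74)
print(proj('side',[.624,.320,.017]),proj('top',[.624,.320,.017]),ctrl.get_obs()['q'])
im=snap('side','s1.png');cv2.imwrite('pics/s1c.png',cv2.resize(im[290:430,180:380],None,fx=4,fy=4,interpolation=cv2.INTER_CUBIC))
```

```text
rel mm [-51.6 114.5 -12.2] wy 0.01 yaw -0.73 tilt [ 0.001 -1.    -0.001] t 2.5 f [ 0.  -2.   0.1] op 0.0701 pos [0.5988 0.2734 0.1295]
[[259.76913279 364.73291062]] [[171.09463086 227.6767823 ]] [3.15361586e-01 2.08446365e-01 1.61683640e+00 2.72039393e-05
 1.31755264e+00 1.04579623e+00]
```

View pics/s1c.png

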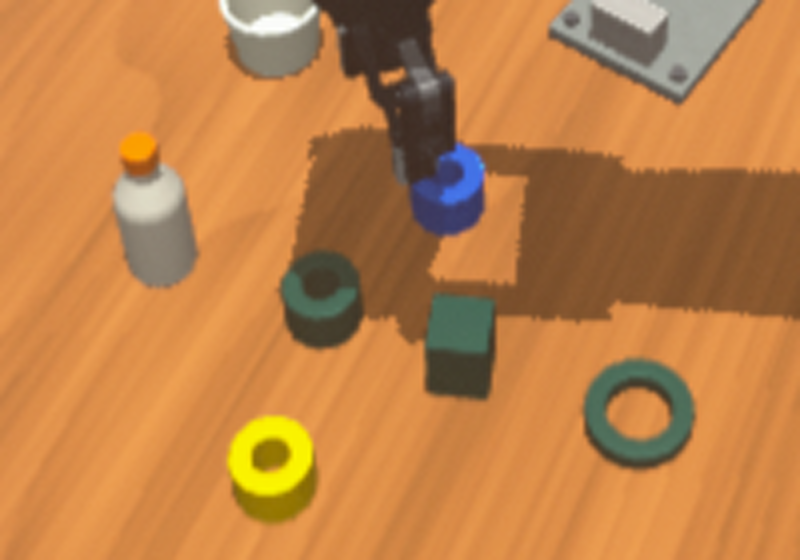

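Blank centre is at about crop (322,300), full-image pixel (260,365). The position from the top view projects to (260,365), so they agree. Going down to grasp.

>>> {"op": "jog_arm", "data": {"moves": [[-26,0,-6,0,0,0],[-25.5,0,-6,0,0,0],[0,35,0,0,0,0],[0,35,0,0,0,0],[0,25,0,0,0,0],[0,15,0,0,0,0],[0,10,0,0,0,0],[0,5,0,0,0,0],[0,0,0,0,0,0]]}}

```text
t: 3.45
tool_pos: [0.6253, 0.3196, 0.0068]
tool_rot: [-0.764, 1.728, -1.728]
contact_force: [-0.4, 0.9, 0.3]
opening: 0.07
```

>>> {"op": "jog_arm", "data": {"moves": [[0,0,0,0,0,0],[0,0,0,0,0,0],[0,0,0,0,0,0],[0,0,0,0,0,0],[0,0,0,0,0,0],[0,0,0,0,0,0],[0,0,0,0,0,0],[0,0,0,0,0,0]], "grip": 36, "grip_force": 25}}

```text
t: 4.25
tool_pos: [0.6262, 0.32, 0.0082]
tool_rot: [-0.762, 1.727, -1.727]
contact_force: [0.0, -0.3, 5.5]
opening: 0.0428
```

Run:
```python
from h import *
rel([.624,.320,.004],-.74)
```

```text
rel mm [ 1.5  4.2 -1.7] wy 0.003 yaw -0.737 tilt [-0.003 -1.     0.001] t 4.25 f [ 0.  -0.3  5.5] op 0.0428 pos [0.6262 0.32   0.0082]
```

>>> {"op": "jog_arm", "data": {"moves": [[0,-20,0,0,0,0],[0,-28,0,0,-0.136,0],[0,-28,0,0,-0.136,0],[0,-28,0,0,-0.136,0],[20,0,-3,0,-0.136,0],[42,0,-6,0,0,0],[42,0,-6,0,0,0],[42,0,-6,0,0,0],[42,0,-6,0,0,0],[42,0,-6,0,0,0],[42,0,-6,0,0,0],[20,0,-3,0,0,0]]}}

```text
t: 5.45
tool_pos: [0.5238, 0.0397, 0.1108]
tool_rot: [-1.111, 1.351, -1.352]
contact_force: [0.6, 0.1, -0.5]
opening: 0.0431
```

>>> {"op": "jog_arm", "data": {"moves": [[0,0,0,0,0,0],[0,0,0,0,0,0]]}}

```text
t: 5.65
tool_pos: [0.5254, 0.0421, 0.111]
tool_rot: [-1.11, 1.35, -1.351]
contact_force: [-0.0, 0.9, -0.5]
opening: 0.0429
```

Run:
```python
from h import *
rel([.5294,.0375,.0205],-.1917)
im=snap('side','s2.png');t=snap('top','t2.png')
a=cv2.resize(im[190:350,280:440],(560,560),interpolation=cv2.INTER_CUBIC)
cv2.imwrite('pics/s2c.png',a)
```

```text
rel mm [ 3.8 90.5  4.8] wy -0.002 yaw -0.194 tilt [-0.001 -1.     0.001] t 5.65 f [-0.   0.9 -0.5] op 0.0429 pos [0.5254 0.0421 0.111 ]
```

View pics/s2c.png

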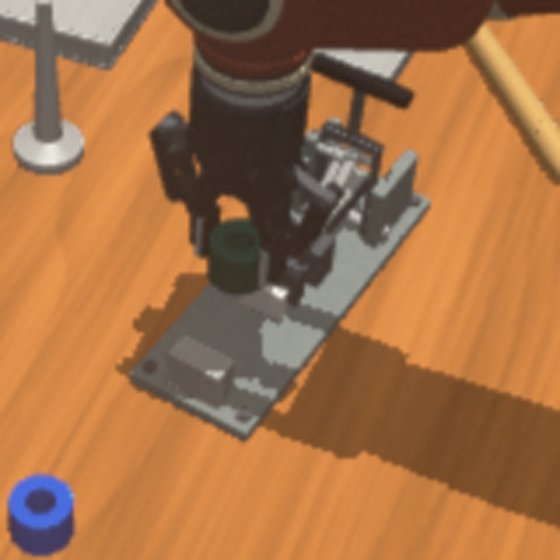

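The blank hangs upright in the fingers at crop (237,255), and the moving jaw's pad at (268,298) is clear of it. Lowering onto the nest.

>>> {"op": "jog_arm", "data": {"moves": [[3.8,15,4.8,0,0,0],[0,25,0,0,0,0],[0,20,0,0,0,0],[0,13,0,0,0,0],[0,8,0,0,0,0],[0,4,0,0,0,0],[0,3,0,0,0,0],[0,0,0,0,0,0],[0,0,0,0,0,0],[0,0,0,0,0,0]]}}

```text
t: 6.75
tool_pos: [0.5298, 0.0374, 0.0231]
tool_rot: [-1.11, 1.349, -1.351]
contact_force: [0.2, 0.1, -0.3]
opening: 0.0427
```

Run:
```python
from h import *
rel([.5294,.0375,.0205],-.1917)
```

```text
rel mm [-0.   2.6 -0.5] wy -0.001 yaw -0.193 tilt [-0.    -1.     0.001] t 6.75 f [ 0.2  0.1 -0.3] op 0.0427 pos [0.5298 0.0374 0.0231]
```

>>> {"op": "jog_arm", "data": {"moves": [[0,1.5,0,0,0,0],[0,1.5,0,0,0,0],[0,0,0,0,0,0],[0,0,0,0,0,0]]}}

```text
t: 7.15
tool_pos: [0.5296, 0.0373, 0.0202]
tool_rot: [-1.111, 1.349, -1.35]
contact_force: [-2.4, -0.3, 5.2]
opening: 0.043
```

Run:
```python
from h import *
rel([.5294,.0375,.0205],-.1917)
```

```text
rel mm [-0.1 -0.3 -0.3] wy -0.001 yaw -0.193 tilt [ 0. -1.  0.] t 7.15 f [-2.4 -0.3  5.2] op 0.043 pos [0.5296 0.0373 0.0202]
```

>>> {"op": "jog_arm", "data": {"moves": [[0,0,0,0,0,0],[0,0,0,0,0,0],[0,0,0,0,0,0],[0,0,0,0,0,0],[0,-5,0,0,0,0],[0,-15,0,0,0,0],[0,-30,0,0,0,0],[0,-40,0,0,0,0]], "grip": 64}}

```text
t: 7.95
tool_pos: [0.5278, 0.0375, 0.1095]
tool_rot: [-1.114, 1.353, -1.348]
contact_force: [-0.3, -0.1, 0.1]
opening: 0.0644
```

>>> {"op": "jog_arm", "data": {"moves": [[0,-40,0,0,0.143,0],[0,-40,0,0,0.143,0],[0,-30,0,0,0.143,0],[0,0,0,0,0.143,0],[0,0,0,0,0.143,0],[0,0,0,0,0.143,0],[0,0,0,0,0.143,0],[0,0,0,0,0.143,0],[0,0,0,0,0.143,0],[0,0,0,0,0.143,0],[0,0,0,0,0.143,0],[0,0,0,0,0,0]]}}

```text
t: 9.15
tool_pos: [0.5294, 0.0374, 0.2207]
tool_rot: [-0.209, -2.12, 2.12]
contact_force: [-0.0, -1.0, -0.1]
opening: 0.0639
```

Run:
```python
from h import *
rel([.4945,-.1423,.205],-1.763)
im=snap('side','s3.png');t=snap('top','t3.png')
a=cv2.resize(im[190:350,280:440],(480,480),interpolation=cv2.INTER_CUBIC)
b=cv2.resize(t[235:325,270:430],(320*5//2,450),interpolation=cv2.INTER_CUBIC)
cv2.imwrite('pics/s3c.png',a)
```

```text
rel mm [ -0.6  15.7 183.1] wy -0.003 yaw -1.766 tilt [-0.002 -1.    -0.   ] t 9.15 f [-0.  -1.  -0.1] op 0.0639 pos [0.5294 0.0374 0.2207]
```

View pics/s3c.png

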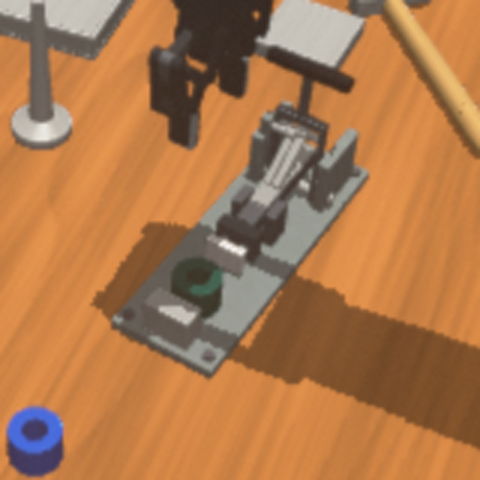

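The blank stands upright on the plate at crop (197,280), just in front of the anvil at (172,310), and the handle bar is at (310,68). Moving to the handle.

>>> {"op": "jog_arm", "data": {"moves": [[0,0,30,0,0,0],[0,0,45,0,0,0],[0,0,45,0,0,0],[0,0,40,0,0,0],[0,0,21,0,0,0],[0,30,0,0,0,0],[0,25,0,0,0,0],[0,15,0,0,0,0],[0,10,0,0,0,0],[0,6,0,0,0,0],[0,0,0,0,0,0],[0,0,0,0,0,0]]}}

```text
t: 10.45
tool_pos: [0.4948, -0.1402, 0.1343]
tool_rot: [-0.209, -2.119, 2.12]
contact_force: [0.1, -0.5, -0.4]
opening: 0.0637
```

Run:
```python
from h import *
rel([.4946,-.140,.134],-1.763)
```

```text
rel mm [ 0.2  0.3 -0.2] wy -0.002 yaw -1.765 tilt [-0.002 -1.     0.   ] t 10.45 f [ 0.1 -0.5 -0.4] op 0.0637 pos [ 0.4948 -0.1402  0.1343]
```

>>> {"op": "jog_arm", "data": {"moves": [[0,0,0,0,0,0],[0,0,0,0,0,0],[0,0,0,0,0,0],[0,0,0,0,0,0],[0,0,0,0,0,0],[0,0,0,0,0,0],[0,0,0,0,0,0],[0,0,0,0,0,0]], "grip": 10, "grip_force": 40}}

```text
t: 11.25
tool_pos: [0.4944, -0.1403, 0.1339]
tool_rot: [-0.208, -2.119, 2.119]
contact_force: [-0.4, -0.2, 4.8]
opening: 0.0145
```

```bash
cat >> h.py <<'E'
def lev():
    o=ctrl.get_obs();x=np.array([.1905,.9817,0]);O=np.array([.5111,-.0567,0])
    c=(o['tool_pos']-O)@x*1e3;f=o['contact_force']
    print('clampx',round(c,1),'lever~',round(.094+np.arcsin((c+75)/130),3),'Fx',round(f@x,2),'F',np.round(f,1),'z',round(o['tool_pos'][2],4),'op',round(o['opening'],4),'t',round(o['t'],2))
E
python3 -c "
from h import *
lev()"
```

```text
clampx -85.2 lever~ 0.015 Fx -0.3 F [-0.4 -0.2  4.8] z 0.1339 op 0.0145 t 11.25
```

>>> {"op": "jog_arm", "data": {"moves": [[0,0,1,0,0,0],[0,0,1,0,0,0],[0,0,1,0,0,0],[0,0,1,0,0,0],[0,0,0,0,0,0]]}}

```text
t: 11.75
tool_pos: [0.4941, -0.1417, 0.1337]
tool_rot: [-0.209, -2.126, 2.113]
contact_force: [1.6, 9.0, 6.9]
opening: 0.0145
```

```bash
python3 -c "
from h import *
lev()"
```

```text
clampx -86.7 lever~ 0.004 Fx 9.15 F [1.6 9.  6.9] z 0.1337 op 0.0145 t 11.75
```

>>> {"op": "jog_arm", "data": {"moves": [[0,0,-3,0,0,0],[0,0,-3,0,0,0],[0,0,-3,0,0,0],[0,0,-3,0,0,0],[0,0,-3,0,0,0],[0,0,0,0,0,0]]}}

```text
t: 12.35
tool_pos: [0.4963, -0.1307, 0.1341]
tool_rot: [-0.207, -2.115, 2.123]
contact_force: [-2.4, -3.3, 6.5]
opening: 0.0144
```

```bash
python3 -c "
from h import *
lev()"
```

```text
clampx -75.5 lever~ 0.09 Fx -3.66 F [-2.4 -3.3  6.5] z 0.1341 op 0.0144 t 12.35
```

>>> {"op": "jog_arm", "data": {"moves": [[0,0,-3,0,0,0],[0,0,-3,0,0,0],[0,0,-3,0,0,0],[0,0,-3,0,0,0],[0,0,-2,0,0,0],[0,0,0,0,0,0]]}}

```text
t: 12.95
tool_pos: [0.499, -0.1164, 0.1337]
tool_rot: [-0.208, -2.117, 2.122]
contact_force: [-2.0, -3.6, 4.7]
opening: 0.0143
```

```bash
python3 -c "
from h import *
lev()"
```

```text
clampx -60.9 lever~ 0.203 Fx -3.94 F [-2.  -3.6  4.7] z 0.1337 op 0.0143 t 12.95
```

>>> {"op": "jog_arm", "data": {"moves": [[0,0,4,0,0,0],[0,0,4,0,0,0],[0,0,4,0,0,0],[0,0,4,0,0,0],[0,0,4,0,0,0],[0,0,4,0,0,0],[0,0,3,0,0,0],[0,0,1,0,0,0],[0,0,0,0,0,0]]}}

```text
t: 13.85
tool_pos: [0.4941, -0.1416, 0.1333]
tool_rot: [-0.209, -2.123, 2.115]
contact_force: [2.2, 6.0, 3.9]
opening: 0.0147
```

```bash
python3 -c "
from h import *
lev()"
```

```text
clampx -86.6 lever~ 0.005 Fx 6.26 F [2.2 6.  3.9] z 0.1333 op 0.0147 t 13.85
```

>>> {"op": "jog_arm", "data": {"moves": [[0,0,-3,0,0,0],[0,0,-3,0,0,0],[0,0,-3,0,0,0],[0,0,-3,0,0,0],[0,0,-2,0,0,0],[0,0,0,0,0,0]]}}

```text
t: 14.45
tool_pos: [0.4962, -0.1312, 0.1339]
tool_rot: [-0.207, -2.113, 2.125]
contact_force: [-0.7, -4.4, 5.2]
opening: 0.0146
```

```bash
python3 -c "
from h import *
lev()"
```

```text
clampx -76.0 lever~ 0.087 Fx -4.46 F [-0.7 -4.4  5.2] z 0.1339 op 0.0146 t 14.45
```

>>> {"op": "jog_arm", "data": {"moves": [[0,0,-3,0,0,0],[0,0,-3,0,0,0],[0,0,-3,0,0,0],[0,0,-3,0,0,0],[0,0,-2,0,0,0],[0,0,0,0,0,0]]}}

```text
t: 15.05
tool_pos: [0.4991, -0.1159, 0.1337]
tool_rot: [-0.207, -2.118, 2.121]
contact_force: [-0.5, -3.4, 5.7]
opening: 0.0147
```

```bash
python3 -c "
from h import *
lev()
im=snap('side','s4.png');cv2.imwrite('pics/s4c.png',cv2.resize(im[210:320,300:420],None,fx=4,fy=4,interpolation=cv2.INTER_CUBIC))"
```

```text
clampx -60.4 lever~ 0.206 Fx -3.46 F [-0.5 -3.4  5.7] z 0.1337 op 0.0147 t 15.05
```

View pics/s4c.png

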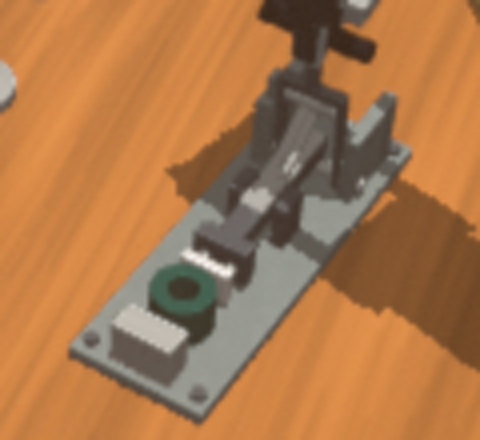

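After two strokes the pad at crop (210,268) is close behind the blank at (183,300), with the anvil in front at (148,340). I'll go on and check the force at mid-stroke.

>>> {"op": "jog_arm", "data": {"moves": [[0,0,4,0,0,0],[0,0,4,0,0,0],[0,0,4,0,0,0],[0,0,4,0,0,0],[0,0,4,0,0,0],[0,0,4,0,0,0],[0,0,3,0,0,0],[0,0,1,0,0,0],[0,0,0,0,0,0]]}}

```text
t: 16.0
tool_pos: [0.4941, -0.1416, 0.1329]
tool_rot: [-0.209, -2.123, 2.115]
contact_force: [4.1, 4.8, 2.9]
opening: 0.0148
```

```bash
python3 -c "
from h import *
lev()"
```

```text
clampx -86.6 lever~ 0.005 Fx 5.52 F [4.1 4.8 2.9] z 0.1329 op 0.0148 t 16.0
```

>>> {"op": "jog_arm", "data": {"moves": [[0,0,-3,0,0,0],[0,0,-3,0,0,0],[0,0,-3,0,0,0],[0,0,-3,0,0,0],[0,0,-2,0,0,0],[0,0,0,0,0,0]]}}

```text
t: 16.6
tool_pos: [0.4963, -0.1301, 0.1337]
tool_rot: [-0.207, -2.116, 2.122]
contact_force: [2.5, -4.6, 3.7]
opening: 0.0147
```

```bash
python3 -c "
from h import *
lev()"
```

```text
clampx -74.9 lever~ 0.095 Fx -4.03 F [ 2.5 -4.6  3.7] z 0.1337 op 0.0147 t 16.6
```

Still free at mid-stroke; continuing stroke 3.

>>> {"op": "jog_arm", "data": {"moves": [[0,0,-3,0,0,0],[0,0,-3,0,0,0],[0,0,-3,0,0,0],[0,0,-2,0,0,0],[0,0,-2,0,0,0],[0,0,0,0,0,0]]}}

```text
t: 17.2
tool_pos: [0.4989, -0.1169, 0.1338]
tool_rot: [-0.208, -2.118, 2.12]
contact_force: [1.0, -3.7, 5.7]
opening: 0.015
```

```bash
python3 -c "
from h import *
lev()
im=snap('side','s5.png');cv2.imwrite('pics/s5c.png',cv2.resize(im[210:320,300:420],None,fx=4,fy=4,interpolation=cv2.INTER_CUBIC))"
```

```text
clampx -61.4 lever~ 0.199 Fx -3.48 F [ 1.  -3.7  5.7] z 0.1338 op 0.015 t 17.2
```

View pics/s5c.png

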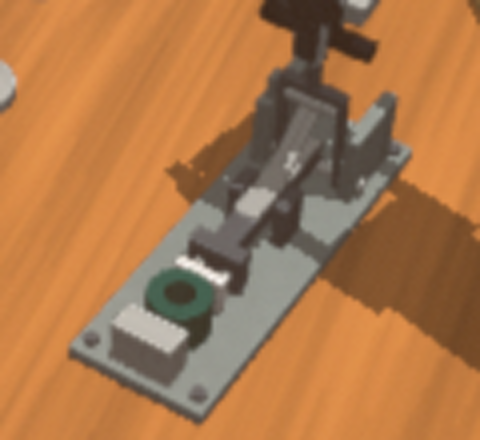

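The pad now touches the blank (pad at (204,272), blank at (180,297)), which has moved a little towards the anvil. Force stays 3.5 N, so it is not gripped yet. Stroke 4.

>>> {"op": "jog_arm", "data": {"moves": [[0,0,4,0,0,0],[0,0,4,0,0,0],[0,0,4,0,0,0],[0,0,4,0,0,0],[0,0,4,0,0,0],[0,0,4,0,0,0],[0,0,3,0,0,0],[0,0,0.5,0,0,0],[0,0,0,0,0,0]]}}

```text
t: 18.15
tool_pos: [0.494, -0.1416, 0.1333]
tool_rot: [-0.209, -2.125, 2.113]
contact_force: [5.1, 6.1, 4.4]
opening: 0.0147
```

```bash
python3 -c "
from h import *
lev()"
```

```text
clampx -86.6 lever~ 0.005 Fx 6.97 F [5.1 6.1 4.4] z 0.1333 op 0.0147 t 18.15
```

>>> {"op": "jog_arm", "data": {"moves": [[0,0,-3,0,0,0],[0,0,-3,0,0,0],[0,0,-3,0,0,0],[0,0,-3,0,0,0],[0,0,-2,0,0,0],[0,0,0,0,0,0]]}}

```text
t: 18.75
tool_pos: [0.496, -0.1314, 0.1338]
tool_rot: [-0.207, -2.114, 2.124]
contact_force: [0.7, -3.2, 6.2]
opening: 0.0148
```

```bash
python3 -c "
from h import *
lev()"
```

```text
clampx -76.2 lever~ 0.085 Fx -2.97 F [ 0.7 -3.2  6.2] z 0.1338 op 0.0148 t 18.75
```

>>> {"op": "jog_arm", "data": {"moves": [[0,0,-3,0,0,0],[0,0,-3,0,0,0],[0,0,-2,0,0,0],[0,0,0,0,0,0]]}}

```text
t: 19.15
tool_pos: [0.4972, -0.1251, 0.1342]
tool_rot: [-0.206, -2.11, 2.127]
contact_force: [-1.2, -9.1, 6.8]
opening: 0.0145
```

```bash
python3 -c "
from h import *
lev()"
```

```text
clampx -69.8 lever~ 0.134 Fx -9.13 F [-1.2 -9.1  6.8] z 0.1342 op 0.0145 t 19.15
```

>>> {"op": "jog_arm", "data": {"moves": [[0,0,-2,0,0,0],[0,0,-2,0,0,0],[0,0,-2,0,0,0],[0,0,0,0,0,0]]}}

```text
t: 19.55
tool_pos: [0.4983, -0.1198, 0.1343]
tool_rot: [-0.206, -2.109, 2.128]
contact_force: [-1.2, -10.3, 6.9]
opening: 0.0145
```

```bash
python3 -c "
from h import *
lev()"
```

```text
clampx -64.4 lever~ 0.176 Fx -10.36 F [ -1.2 -10.3   6.9] z 0.1343 op 0.0145 t 19.55
```

This is the gripping stroke (10 N). A little further to get past 0.185 and drop the pawl.

>>> {"op": "jog_arm", "data": {"moves": [[0,0,-1.5,0,0,0],[0,0,-1.5,0,0,0],[0,0,0,0,0,0],[0,0,0,0,0,0]]}}

```text
t: 19.95
tool_pos: [0.4987, -0.1174, 0.1341]
tool_rot: [-0.206, -2.107, 2.129]
contact_force: [-1.5, -11.1, 6.1]
opening: 0.015
```

```bash
python3 -c "
from h import *
lev()"
```

```text
clampx -61.9 lever~ 0.195 Fx -11.19 F [ -1.5 -11.1   6.1] z 0.1341 op 0.015 t 19.95
```

>>> {"op": "jog_arm", "data": {"moves": [[0,0,4,0,0,0],[0,0,4,0,0,0],[0,0,4,0,0,0],[0,0,4,0,0,0],[0,0,4,0,0,0],[0,0,4,0,0,0],[0,0,4,0,0,0],[0,0,3,0,0,0],[0,0,0,0,0,0]]}}

```text
t: 20.85
tool_pos: [0.494, -0.1416, 0.1333]
tool_rot: [-0.209, -2.125, 2.113]
contact_force: [4.8, 8.4, 5.8]
opening: 0.0148
```

```bash
python3 -c "
from h import *
lev()"
```

```text
clampx -86.6 lever~ 0.005 Fx 9.15 F [4.8 8.4 5.8] z 0.1333 op 0.0148 t 20.85
```

```bash
python3 -c "
from h import *
a=cv2.imread('pics/s5.png');b=snap('side','s6.png')
f=lambda i:cv2.resize(i[255:310,310:375],(390,330),interpolation=cv2.INTER_CUBIC)
cv2.imwrite('pics/s6c.png',np.hstack([f(a),f(b)]))"
```

```text
(no output)
```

View pics/s6c.png

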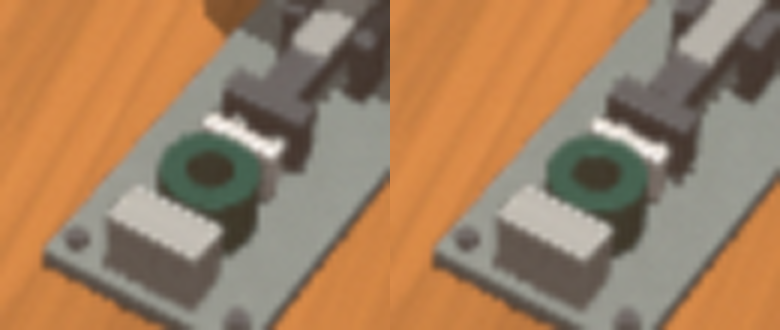

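Compared with after stroke 3 (left), the carrier has moved on (corner (228,75) to (218,85)). The pad stays on the blank, so the spring is compressed and holding after draw-back. Unloading, then letting go of the handle.

>>> {"op": "jog_arm", "data": {"moves": [[0,0,-2,0,0,0],[0,0,0,0,0,0]]}}

```text
t: 21.1
tool_pos: [0.494, -0.1412, 0.1333]
tool_rot: [-0.208, -2.12, 2.119]
contact_force: [4.7, 2.2, 4.6]
opening: 0.0146
```

>>> {"op": "jog_arm", "data": {"moves": [[0,0,0,0,0,0],[0,0,0,0,0,0],[0,0,0,0,0,0],[0,0,0,0,0,0],[0,0,0,0,0,0],[0,0,0,0,0,0],[0,-10,0,0,0,0],[0,-20,0,0,0,0],[0,-30,0,0,0,0],[0,-30,0,0,0,0],[0,-20,0,0,0,0],[0,0,0,0,0,0]], "grip": 60}}

```text
t: 22.3
tool_pos: [0.4958, -0.1425, 0.2483]
tool_rot: [-0.216, -2.119, 2.125]
contact_force: [-0.6, 0.4, 0.3]
opening: 0.0598
```

>>> {"op": "jog_arm", "data": {"moves": [[-40,0,0,0,0,0],[-40,0,0,0,0,0],[-40,0,0,0,0,0],[0,0,0,0,0,0],[0,0,0,0,0,0]]}}

```text
t: 22.8
tool_pos: [0.6112, -0.1646, 0.241]
tool_rot: [-0.203, -2.118, 2.116]
contact_force: [-0.0, 0.3, 0.6]
opening: 0.06
```

```bash
python3 -c "
from h import *
lev();snap('top','t7.png')
b=snap('side','s7.png');f=lambda i:cv2.resize(i[195:325,300:430],(520,520),interpolation=cv2.INTER_CUBIC)
cv2.imwrite('pics/s7c.png',f(b))"
```

```text
clampx -86.9 lever~ 0.002 Fx 0.28 F [-0.   0.3  0.6] z 0.241 op 0.06 t 22.8
```

View pics/s7c.png

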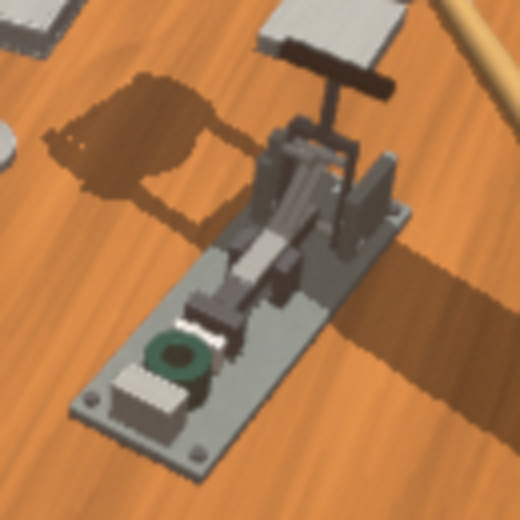

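The blank at (178,355) is upright between pad and anvil, and the handle at (337,70) is drawn back and released. One numeric check of the handle, then I'll hand in.

```bash
python3 -c "
from h import *
x=np.array([.1905,.9817]);O=np.array([.5111,-.0567])
for a in(0,.04,.1):
    s=O+x*(-.075+.13*np.sin(a-.094));print(a,proj('side',[*s,.022+.13*np.cos(a-.094)]))
print(ctrl.get_obs()['contact_force']);ctrl.finish_job()"
```

```text
0 [[383.86292957 211.73070899]]
0.04 [[382.92531961 212.6691704 ]]
0.1 [[381.49076761 214.20529952]]
[ 0.32226001 -0.33450302  0.46102952]
the job is handed in; nothing more can be done
```

I stood the blank on the nest, let go, and pumped the handle four full strokes. Stroke 4 was the first that gripped. I then drew the handle back to its stop, let go, moved the hand clear, and handed in at about 23 s.

**Checks that agreed:**
- **Grip:** On strokes 1–3 the handle took about 3–4.5 N. On stroke 4 it rose to 10–11 N. I pushed it to about 0.19 rad, past where the holding pawl drops. After draw-back the picture shows the jaw carrier moved on and its sprung pad compressed on the blank.
- **Placing:** The last picture shows the blank upright between pad and anvil.
- **Lever:** The hand stopped at about 0.005 rad before I let go. In the last picture the crossbar is at side-view pixel (384,212), and at lever 0 it should be at (384,212). The tool force is about 0.

**Checks that disagreed or were not made:**
- **Stroke 4 force:** The 11.2 N reading at the end is slightly above the stated 7–10 N.
- **Clamping force:** The force on the fixed jaw can't be read. I did not try a stiffness test on a fifth stroke, so as not to load the wax.
- **Bystanders:** I did not measure them again at the end; the hand never felt contact with any.

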